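Lock the cover of the lint collector

ROBOT

A 7-joint arm with a two-finger parallel gripper is mounted at the origin on the work surface. World frame = base frame: x ahead of the robot, y to its left, z up, the work surface at z = 0. Lengths are in m, angles in rad, forces in N, time in s.
With the tool pointing down it reaches from about 0.425 to 0.925 m from the base axis. Payload 6.8 kg.
Tool frame: the origin (TCP) lies between the finger pads; the fingertips stand 8 mm ahead of it and the grasp point (between the pads) lies 11 mm behind it; x points along the fingers, y is the direction in which the jaws open and shut, and the axes are right-handed (so a half turn about x gives the same grasp; the last joint's range is limited). The gripper opens to 85 mm and grips with 20 to 120 N. Pads are 22 mm wide; open, the fingers measure 114 mm over their backs; the gripper's body (76 mm by 85 mm) begins 54 mm behind the grasp point. The pads swing forward as they close: fully open they stand 13 mm farther back than shut.
Start: joints at [-1.285, 0.477, 0.022, 1.555, -0.011, 1.109, -0.083], TCP at [0.259, 0.623, 0.239] pointing down, gripper open.
Joint ranges: [-2.96, 2.96], [-0.34, 2.1], [-1.41, 1.46], [0.24, 2.44], [-1.37, 4.51], [0.17, 1.92], [-2.96, 2.96]. Speed limits (rad/s): [2.39, 2.39, 3.14, 3.14, 3.14, 3.14, 3.14].

INTERFACE

Orientations are given as a unit quaternion [x, y, z, w].
In Python, from rig import bot gives the robot as it stands. The module is installed in compiled form; this text tells all that it offers.
- The arm moves only by the tool carry_out, never from a script. Its argument "moves" is a list of rows, each an object with "linear": the shift along the tool's x, y, z each as a share of 0.3 m, from -1 to 1, a list of three; "turn": the turn about the tool's x as a share of 360 degrees, from -1 to 1; "fingers": the finger opening in mm, from 0 to 85.4. A call has 1 to 12 rows; each row is the pose to reach, as a shift and turn from the pose commanded when the call began, along the tool's axes at that moment, turning the shorter way round; what a row does not reach only later rows make up. A row lasts 1/10 s, in which the tool goes at most 50 mm and 8.59 degrees, less where a joint would pass 70% of its speed; a pose out of reach is approached as far as the arm can. A call with a number of a shift or a turn outside -1 to 1 is refused whole. A call with a gripper value outside its range is refused whole. The fingers move at their own pace and stop on an object; "force" is the grip in N (left out, the last holds). Time passes only in rows, so rows that repeat a pose let the fingers close. It gives the time, the measured TCP pose, the force and the opening at its end, in the units of the state.
- bot.get_state(): the state, without advancing time (a new reading comes with each control period).
- bot.grab_frame(name): name is "scene" or "top" or "wrist"; returns a dict with "color" (384x512x3 uint8, red, green, blue), "camera_matrix" (3x3 intrinsics, pixels), "extrinsics" (4x4, takes a point from camera to world coordinates). Camera axes: x right, y down, z forward; pixel columns grow to the right and rows downward; lengths in m; the calibration is good to about 2 mm. A picture is of the moment at which its call begins. There is no depth.
- bot.job_done(): hands the job in, once; it reports no verdict.
Trained networks look in the newest picture that a camera, given by its name, has taken for a name from the list of things; names that differ only in an ending like _2 or _b are one class to them, and where a whole thing is asked for, a point or a joint stands for the part that bears it (a point fixed in the world has none). Each returns a list of dicts, best first, with "conf" (0 to 1); they miss things now and then, are a little off and sometimes report something else, mostly with a low value. They report only what shows in the picture. A call takes as long as a camera call.
- bot.find_in(camera, label): "box" ([left, top, right, bottom] in pixels, round what is visible of it).
- bot.trace(camera, label): "region" (384x512 bool, what is visible of it) and "box" ([left, top, right, bottom] in pixels, round what is visible of it).
- bot.place_of(camera, label): "position" ([column, row] in pixels: a listed point, or the origin of a listed thing).
The state is a dict: "t": time; "qpos": joint angles; "qvel": joint speeds; "effort": joint torques, N m; "position": TCP position; "tool_rot": TCP orientation; "contact_force": force on the tool from outside, world axes, zero at the start; "ft_torque": the same for the moment, N m; "finger_gap": opening from 0.0 (shut) to 1.0 (fully open).
Only numpy, scipy, OpenCV 4.12 (cv2) and the standard library are available. Lean on these libraries where they do the work, as an engineer would, in place of code of your own. Each camera call takes 0.05 s, during which the arm holds its last target. There are 200 camera calls.

TASK

The sprung cover of the lint collector on the sewing bench stands ajar. With closed fingers set a fingertip in the slot of its round quarter-turn latch, press the cover fully down, and turn the latch clockwise (seen from above) to its stop so that the cover stays locked shut when you let go. Do not grasp anything, and leave the spool, tub, jar and iron where they stand.

Things in the scene. Friction and masses are not known exactly. Their poses are not given: they have to be found in the camera images.
- unit: Grey steel lint collector fixed to the bench, 270 x 250 x 100 mm high, yaw random. Origin: at bench height straight below the latch's axis; x from the cover's free edge (robot side) to its hinge, y left, z up. Box spans x -100 to 170, y +-125 mm, hose stub on +y. Its top carries a hinged aluminium cover 236 x 220 x 6 mm (x -86 to 150), underside 100 mm above the bench when shut.
- cover (a joint): Cover's hinge along the unit's y at its far edge (x = 150 mm, height 100 mm). 0 = shut; 0.08 rad = fully ajar, the latch then about 12 mm higher and tilted with the cover. A spring pushes it to 0.08; pressing it shut at the latch takes about 3 to 8 N. Once locked it rests at about 0.01 to 0.02.
- latch (a joint): Latch angle, clockwise from above positive. 0 = unlocked, slot points to the unit's -y; 1.57 = locked, at the stop, slot points to the unit's -x (free edge), at a thin black stroke on the cover. Starts at 0 to 0.5. Friction (0.08 N m) keeps it where left. A cam arm under the cover is blocked by the rim at about 1.2 rad while the cover is ajar; with the cover pressed shut it passes under and locks.
- slot (a point): Centre of the finger slot's floor, 29 mm from the latch's axis. Latch: grey plastic disc, 116 mm across, 18 mm proud of the cover. Slot: oblong pocket in its top, on one side of the centre, 14 mm deep, 40 mm wide, from 6 to 53 mm off the axis, black floor. Site x points outward along the slot, z up the axis. Cover shut: floor 110 mm, disc top 124 mm above the bench.
- spool: Bystander: orange thread spool, 52 mm in diameter, 64 mm high, standing loose; origin under its centre.
- tub: Bystander: open clear plastic tub 100 x 75 x 50 mm; origin under its centre.
- pin_jar: Bystander: glass jar with a lid, 48 mm in diameter, 60 mm high; origin under its centre.
- iron: Bystander: clothes iron standing on its heel, about 105 x 115 mm and 245 mm high; origin under its heel.

How it is judged:
On the way, in this order (a step that is already met when the one before it is completed fails the run):
1. a fingertip is in the slot, touching the latch, before it is locked (contact force between the fingers and latch above 0.3 N and z of the grasp point in the frame of slot below 0.032 m and horizontal distance between the grasp point and slot below 0.06 m and value of joint latch below 1.25 rad), for 0.1 s.
2. the latch is turned to its locked position (value of joint latch above 1.35 rad), for 0.1 s.
At the end, for the whole second after the job is handed in: The latch is within about 0.22 rad of its locked stop and at rest, the cover is held down within 0.03 rad of shut with nobody touching it, and the spool, tub, jar and iron are within 30 mm of where they stood (value of joint latch above 1.35 rad and value of joint cover below 0.03 rad and velocity of joint latch between -0.1 and 0.1 rad/s and distance of each of spool, tub, pin_jar, iron from where it was at the start of the episode below 0.03 m).
It fails at once if a bystander is lifted, carried, knocked over or pushed away (distance of any of spool, tub, pin_jar, iron from where it was at the start of the episode above 0.03 m or angle between any of spool, pin_jar, tub's own z axis and vertical above 0.5 rad or angle between iron's own z axis and vertical above 0.3 rad).
It also fails if it takes over 40 s, if anything falls off the work surface, if the arm or the gripper's body presses on something with over 40 N, if the wrist force passes 120 N, or if a joint passes its speed limit or range.

## Working session

There is one attempt and no reset: what is moved stays moved. The work goes in short steps, Python scripts to look and compute and a tool call to move; the robot and the scene stay as the last step left them, time stands still between calls to the robot, and variables do not carry over. Pictures are saved under pics/ and viewed, about 8 in all and at most 12, crops included, and the job is handed in when it is done.

Besides the shell and the picture viewer there is one more tool, called in YAML: its name, and indented under it one key for each argument. carry_out: Moves the arm, as the interface text tells. Its arguments: {"type":"object","properties":{"moves":{"type":"array","items":{"type":"object","properties":{"linear":{"type":"array","items":{"type":"number"}},"turn":{"type":"number"},"fingers":{"type":"number"}}}},"force":{"type":"number"}},"required":["moves"]}

```bash
mkdir -p pics; cat > h.py <<'E'
import numpy as np, cv2
from rig import bot
from scipy.spatial.transform import Rotation as R
def px2w(f,p,z):
    K=np.array(f["camera_matrix"]);T=np.array(f["extrinsics"])
    d=T[:3,:3]@np.linalg.solve(K,[p[0],p[1],1]);o=T[:3,3]
    return o+d*(z-o[2])/d[2]
def save(f,n): cv2.imwrite(f"pics/{n}.png",cv2.cvtColor(f["color"],cv2.COLOR_RGB2BGR))
E
python3 - <<'E'
from h import *
s=bot.get_state();print(s)
for c in("scene","top"):
    f=bot.grab_frame(c);save(f,c+"0");print(c,np.round(f["extrinsics"],2).tolist())
    for l,z in(("slot",.12),("latch",.12),("unit",0),("spool",0),("tub",0),("pin_jar",0),("iron",0)):
        for d in bot.place_of(c,l)[:2]: print(l,round(d["conf"],2),np.round(d["position"]),px2w(f,d["position"],z).round(3))
    for d in bot.find_in(c,"latch")[:1]: print(d)
a=cv2.imread("pics/scene0.png");b=cv2.imread("pics/top0.png")
cv2.imwrite("pics/both0.png",cv2.resize(np.hstack([a,b]),(800,300)))
E
```

```text
{'t': 0.0, 'qpos': array([-1.28511515,  0.47782608,  0.02234767,  1.5564668 , -0.01150181,
        1.1092988 , -0.08311162]), 'qvel': array([ 0.00024278,  0.00034341,  0.00033619, -0.0003476 , -0.0008687 ,
       -0.00164393,  0.00126868]), 'effort': array([ 9.26866924e-04, -5.96450901e+01,  1.60858747e+00, -2.81197876e+01,
        1.25184099e-02,  9.44314466e-03,  1.84959640e-05]), 'position': array([0.25877845, 0.62278924, 0.23830196]), 'tool_rot': array([ 0.13766757,  0.69352468, -0.13898074,  0.69336535]), 'contact_force': array([-0.22583401, -0.57828395, -0.11043481]), 'ft_torque': array([ 0.01804122, -0.02646227,  0.00414486]), 'finger_gap': 0.9995594195650994}
scene [[0.46, 0.62, -0.63, 1.16], [0.89, -0.33, 0.32, -0.19], [-0.01, -0.71, -0.71, 0.69], [0.0, 0.0, 0.0, 1.0]]
slot 0.65 [199. 178.] [ 0.56  -0.024  0.12 ]Traceback (most recent call last):
  File "<stdin>", line 6, in <module>
ValueError: it knows: iron, pin_jar, slot, spool, tub, unit
```

View pics/scene0.png

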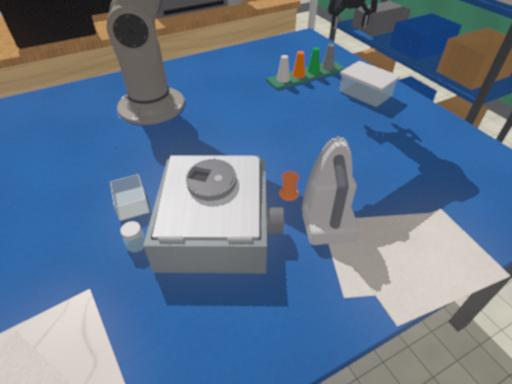

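The scene view shows the unit in the middle, with the latch at about (212,180) and its dark slot at about (200,175). The iron and spool are on its +y side, and the tub and jar on its -y side.

```bash
python3 - <<'E'
from h import *
for c in("scene","top"):
    f=bot.grab_frame(c);save(f,c+"0");print(c,np.round(f["extrinsics"],2).tolist())
    for l,z in(("slot",.12),("unit",0),("spool",0),("tub",0),("pin_jar",0),("iron",0)):
        for d in bot.place_of(c,l)[:2]: print(l,round(d["conf"],2),np.round(d["position"]),px2w(f,d["position"],z).round(3))
    for d in bot.trace(c,"slot")[:1]:
        print(d["conf"],d["box"]); m=d["region"].astype(np.uint8)
        cn=max(cv2.findContours(m,0,1)[0],key=len);e=cv2.fitEllipse(cn);print(e,px2w(f,e[0],.125).round(3))
E
```

```text
scene [[0.46, 0.62, -0.63, 1.16], [0.89, -0.33, 0.32, -0.19], [-0.01, -0.71, -0.71, 0.69], [0.0, 0.0, 0.0, 1.0]]
slot 0.75 [196. 179.] [ 0.561 -0.031  0.12 ]
slot 0.56 [287. 191.] [0.695 0.133 0.12 ]
unit 0.71 [216. 215.] [ 0.586 -0.001 -0.   ]
unit 0.39 [288. 192.] [0.603 0.203 0.   ]
spool 0.66 [290. 196.] [0.616 0.201 0.   ]
tub 0.92 [129. 203.] [ 0.439 -0.187  0.   ]
pin_jar 0.77 [132. 245.] [ 0.576 -0.216  0.   ]
iron 0.84 [326. 227.] [0.749 0.221 0.   ]
0.65 [182.4, 158.8, 242.1, 201.5]
((211.07986450195312, 179.12071228027344), (42.00162887573242, 50.94926452636719), 77.54618835449219) [ 0.583 -0.002  0.125]
top [[0.01, -0.99, 0.15, 0.45], [-1.0, -0.01, 0.01, 0.09], [-0.0, -0.15, -0.99, 1.2], [0.0, 0.0, 0.0, 1.0]]
slot 0.77 [304. 208.] [ 0.561 -0.023  0.12 ]
unit 0.76 [295. 207.] [ 0.576 -0.009  0.   ]
spool 0.73 [229. 197.] [0.602 0.19  0.   ]
tub 0.87 [361. 248.] [ 0.456 -0.2    0.   ]
pin_jar 0.64 [364. 208.] [ 0.574 -0.213  0.   ]
iron 0.73 [216. 150.] [0.747 0.231 0.   ]
0.78 [273.9, 176.9, 321.2, 223.0]
((297.2986145019531, 198.33987426757812), (42.35453414916992, 43.13825988769531), 117.21299743652344) [ 0.586 -0.004  0.125]
```

View pics/top0.png

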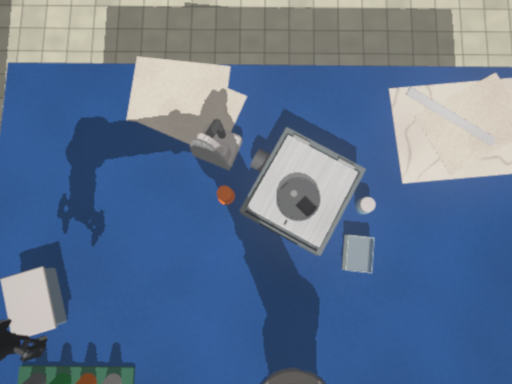

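The top view shows the disc centre at about (297,197), the slot at (305,206), and the black stroke on the free-edge side at about (285,222). That makes the unit's yaw about -0.45 rad and the latch angle about 0.4 rad. Next I work out the approach.

```bash
python3 - <<'E'
from h import *
s=bot.get_state();Rm=R.from_quat(s["tool_rot"]).as_matrix();print(Rm.round(3))
f=bot.grab_frame("top")
d=bot.trace("top","unit")[0];m=d["region"].astype(np.uint8)
m=cv2.morphologyEx(m,cv2.MORPH_OPEN,np.ones((21,21)))
r=cv2.boxPoints(cv2.minAreaRect(max(cv2.findContours(m,0,1)[0],key=len)))
w=np.array([px2w(f,p,.1)[:2] for p in r]);print(w.round(3),[np.degrees(np.arctan2(*(w[(i+1)%4]-w[i])[::-1])).round(1) for i in range(4)],[np.linalg.norm(w[(i+1)%4]-w[i]).round(3) for i in range(4)])
print("stroke",px2w(f,(285,222),.112))
t=np.array([.561,-.024,.22]);print("linear",(Rm.T@(t-s["position"])/.3).round(3))
# yaw of tool y vs slot direction
a=np.arctan2(Rm[1,1],Rm[0,1]);print("tool y dir deg",np.degrees(a))
E
```

```text
[[-0.     0.384  0.923]
 [ 0.     0.923 -0.384]
 [-1.     0.    -0.   ]]
[[ 0.554  0.175]
 [ 0.804  0.052]
 [ 0.675 -0.193]
 [ 0.434 -0.064]] [np.float64(-26.3), np.float64(-117.8), np.float64(151.9), np.float64(63.2)] [np.float64(0.279), np.float64(0.276), np.float64(0.274), np.float64(0.268)]
stroke [0.52320719 0.02828681 0.112     ]
linear [ 0.064 -1.606  1.758]
tool y dir deg 67.43496082078033
```

carry_out:
  moves:
    - {"linear":[0,-0.8,0.88],"turn":0,"fingers":0}
    - {"linear":[0,-0.8,0.88],"turn":0,"fingers":0}
    - {"linear":[0,-0.8,0.88],"turn":0,"fingers":0}
    - {"linear":[0,-0.8,0.88],"turn":0,"fingers":0}
    - {"linear":[0,-0.8,0.88],"turn":0,"fingers":0}
    - {"linear":[0,-0.8,0.88],"turn":0,"fingers":0}
    - {"linear":[0,-0.8,0.88],"turn":0,"fingers":0}
    - {"linear":[0,-0.8,0.88],"turn":0,"fingers":0}
    - {"linear":[0,-0.8,0.88],"turn":0,"fingers":0}
    - {"linear":[0,-0.8,0.88],"turn":0,"fingers":0}
    - {"linear":[0,-0.8,0.88],"turn":0,"fingers":0}
    - {"linear":[0,-0.8,0.88],"turn":0,"fingers":0}

```text
t: 2.2
position: [0.41, 0.3019, 0.2392]
tool_rot: [0.137, 0.694, -0.137, 0.694]
contact_force: [0.2, 0.4, -0.5]
finger_gap: -0.001
```

carry_out:
  moves:
    - {"linear":[0,-0.8,0.88],"turn":0.074,"fingers":0}
    - {"linear":[0,-0.8,0.88],"turn":0.074,"fingers":0}
    - {"linear":[0,-0.8,0.88],"turn":0.074,"fingers":0}
    - {"linear":[0,-0.8,0.88],"turn":0.074,"fingers":0}
    - {"linear":[0,-0.8,0.88],"turn":0.074,"fingers":0}
    - {"linear":[0,-0.8,0.88],"turn":0.074,"fingers":0}
    - {"linear":[0,-0.8,0.88],"turn":0.074,"fingers":0}
    - {"linear":[0,-0.8,0.88],"turn":0.074,"fingers":0}
    - {"linear":[0,-0.8,0.88],"turn":0.074,"fingers":0}
    - {"linear":[0,-0.8,0.88],"turn":0.074,"fingers":0}
    - {"linear":[0,-0.8,0.88],"turn":0.074,"fingers":0}
    - {"linear":[0,-0.8,0.88],"turn":0.074,"fingers":0}

```text
t: 3.4
position: [0.5621, -0.0206, 0.2392]
tool_rot: [0.294, 0.644, -0.293, 0.643]
contact_force: [-0.2, 0.7, -0.9]
finger_gap: -0.005
```

```bash
python3 - <<'E'
from h import *
s=bot.get_state();print(s["t"],s["position"].round(4),s["qpos"].round(2),s["finger_gap"],s["contact_force"]);Rm=R.from_quat(s["tool_rot"]).as_matrix();print(Rm.round(3))
f=bot.grab_frame("wrist");save(f,"w1")
for d in bot.place_of("wrist","slot")[:2]: print(d["conf"],d["position"],px2w(f,d["position"],.122))
g=cv2.cvtColor(f["color"],cv2.COLOR_RGB2GRAY);d=bot.trace("wrist","slot")
if d:
    m=d[0]["region"].astype(np.uint8);print(d[0]["conf"],d[0]["box"])
    e=cv2.fitEllipse(max(cv2.findContours(m,0,1)[0],key=len));print(e,px2w(f,e[0],.136))
    im=cv2.imread("pics/w1.png");cv2.ellipse(im,e,(0,255,0),1)
    cv2.imwrite("pics/w1.png",im)
E
```

```text
3.4 [ 0.5621 -0.0206  0.2392] [-0.4   0.3   0.41  1.85 -0.14  1.01  0.78] -0.005203098808548458 [-0.15833768  0.69775367 -0.86495321]
[[-0.     0.755  0.656]
 [ 0.001  0.656 -0.755]
 [-1.     0.    -0.001]]
0.76 [256.7, 192.9] [ 0.56430272 -0.02757347  0.122     ]
0.43 [190.0, 254.1] [ 0.55593312 -0.12539597  0.122     ]
0.98 [225.8, 126.9, 352.7, 243.8]
((289.71990966796875, 184.54739379882812), (113.8310546875, 123.526611328125), 89.3140869140625) [0.57863281 0.00206647 0.136     ]
```

View pics/w1.png

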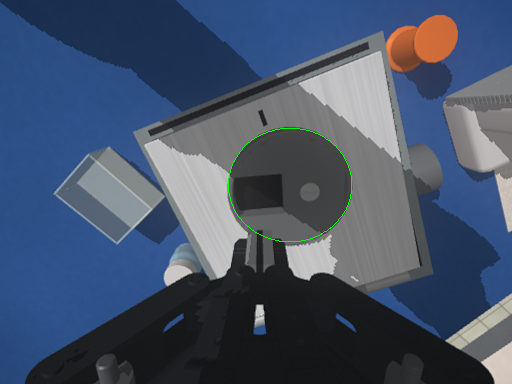

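The wrist view shows the pocket at about (235–283, 176–210), the disc centre at (290,185) and the stroke at (263,118). The slot therefore points along about -134° in the world, and the tool is above it with its y axis aligned. Now I descend into the pocket.

carry_out:
  moves:
    - {"linear":[0.1,0,0.008],"turn":0,"fingers":0}
    - {"linear":[0.2,0,0.008],"turn":0,"fingers":0}
    - {"linear":[0.27,0,0.008],"turn":0,"fingers":0}
    - {"linear":[0.3,0,0.008],"turn":0,"fingers":0}
    - {"linear":[0.32,0,0.008],"turn":0,"fingers":0}
    - {"linear":[0.345,0,0.008],"turn":0,"fingers":0}
    - {"linear":[0.345,0,0.008],"turn":0,"fingers":0}

```text
t: 4.25
position: [0.564, -0.0242, 0.1357]
tool_rot: [0.294, 0.643, -0.294, 0.643]
contact_force: [-0.2, -0.0, -0.4]
finger_gap: 0.002
```

```bash
python3 - <<'E'
from h import *
s=bot.get_state();print(s["t"],s["position"].round(4),s["contact_force"])
f=bot.grab_frame("wrist");save(f,"w2")
f=bot.grab_frame("scene")
c=cv2.resize(f["color"][130:250,130:290],None,fx=4.8,fy=4.8);cv2.imwrite("pics/s2.png",c[:,:,::-1])
E
```

```text
4.25 [ 0.564  -0.0242  0.1357] [-0.16497259 -0.01229658 -0.39231199]
```

View pics/w2.png

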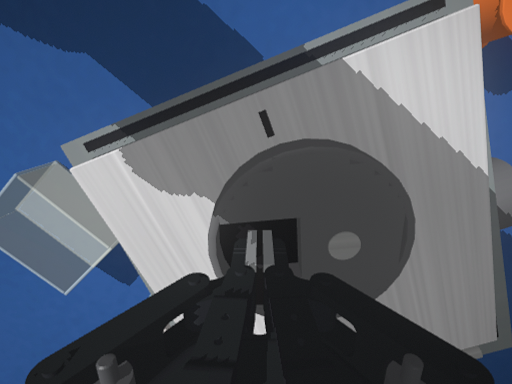

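View pics/s2.png

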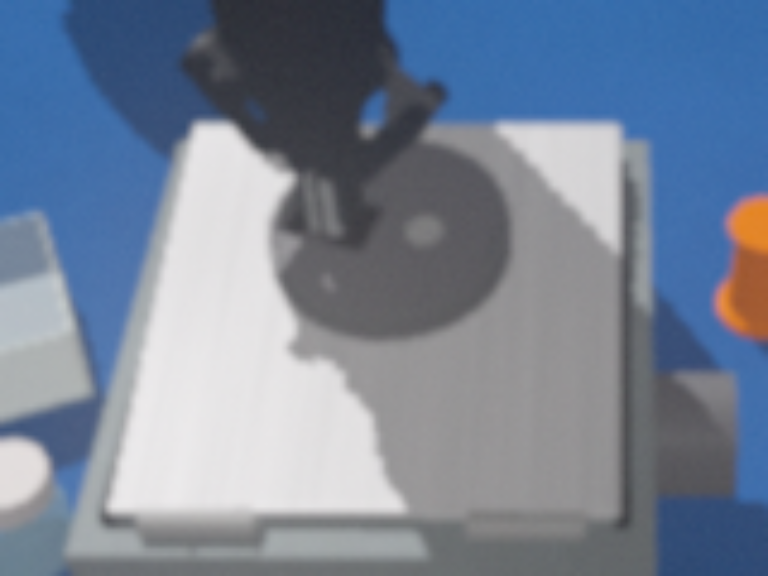

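Both views show the closed fingertip inside the pocket. Next I press the cover down.

carry_out:
  moves:
    - {"linear":[0.02,0,0],"turn":0,"fingers":0}
    - {"linear":[0.03,0,0],"turn":0,"fingers":0}
    - {"linear":[0.04,0,0],"turn":0,"fingers":0}
    - {"linear":[0.05,0,0],"turn":0,"fingers":0}
    - {"linear":[0.056,0,0],"turn":0,"fingers":0}
    - {"linear":[0.06,0,0],"turn":0,"fingers":0}
    - {"linear":[0.06,0,0],"turn":0,"fingers":0}

```text
t: 5.05
position: [0.564, -0.0239, 0.118]
tool_rot: [0.294, 0.643, -0.294, 0.643]
contact_force: [-2.3, 3.1, 6.4]
finger_gap: -0.0
```

carry_out:
  moves:
    - {"linear":[0.005,0,0],"turn":0,"fingers":0}
    - {"linear":[0.005,0,0],"turn":0,"fingers":0}
    - {"linear":[0.005,0,0],"turn":0,"fingers":0}

```text
t: 5.35
position: [0.5645, -0.0242, 0.1176]
tool_rot: [0.295, 0.643, -0.294, 0.643]
contact_force: [-4.4, 2.7, 15.1]
finger_gap: 0.001
```

```bash
python3 - <<'E'
from h import *
s=bot.get_state();print(s["position"].round(4),s["contact_force"],s["qpos"].round(2))
Rm=R.from_quat(s["tool_rot"]).as_matrix();p=s["position"][:2]
c=np.array([.583,-.002]);v=p-c;print(np.linalg.norm(v),np.degrees(np.arctan2(v[1],v[0])))
a0=np.degrees(np.arctan2(v[1],v[0]))
for k in range(0,19):
    th=np.radians(a0-5*k);q=c+.030*np.array([np.cos(th),np.sin(th)]);d=np.r_[q-p,0]
    print(k*5,round(5*k/360,3),(Rm.T@d/.3).round(3)[1:])
E
```

```text
[ 0.5645 -0.0242  0.1176] [-4.41377514  2.67376357 15.14294158] [-0.35  0.46  0.36  1.95 -0.23  0.77  0.86]
0.028888418568383145 -129.87279487048283
0 0.0 [-0.004  0.001]
5 0.014 [-0.005 -0.008]
10 0.028 [-0.005 -0.017]
15 0.042 [-0.004 -0.025]
20 0.056 [-0.003 -0.034]
25 0.069 [-0.001 -0.043]
30 0.083 [ 0.001 -0.051]
35 0.097 [ 0.005 -0.059]
40 0.111 [ 0.009 -0.067]
45 0.125 [ 0.014 -0.074]
50 0.139 [ 0.019 -0.081]
55 0.153 [ 0.025 -0.087]
60 0.167 [ 0.032 -0.093]
65 0.181 [ 0.039 -0.098]
70 0.194 [ 0.046 -0.103]
75 0.208 [ 0.054 -0.107]
80 0.222 [ 0.062 -0.11 ]
85 0.236 [ 0.07  -0.112]
90 0.25 [ 0.079 -0.114]
```

The cover is seated: the force rose to 15 N with almost no further travel. Now I sweep clockwise while keeping the pressure on.

carry_out:
  moves:
    - {"linear":[0,-0.005,-0.008],"turn":0.014,"fingers":0}
    - {"linear":[0,-0.005,-0.017],"turn":0.028,"fingers":0}
    - {"linear":[0,-0.004,-0.025],"turn":0.042,"fingers":0}
    - {"linear":[0,-0.003,-0.034],"turn":0.056,"fingers":0}
    - {"linear":[0,-0.001,-0.043],"turn":0.069,"fingers":0}
    - {"linear":[0,0.001,-0.051],"turn":0.083,"fingers":0}
    - {"linear":[0,0.005,-0.059],"turn":0.097,"fingers":0}
    - {"linear":[0,0.009,-0.067],"turn":0.111,"fingers":0}
    - {"linear":[0,0.014,-0.074],"turn":0.125,"fingers":0}
    - {"linear":[0,0.014,-0.074],"turn":0.125,"fingers":0}

```text
t: 6.35
position: [0.5542, -0.0064, 0.1177]
tool_rot: [0.519, 0.479, -0.518, 0.482]
contact_force: [-0.1, -2.2, 12.2]
finger_gap: -0.0
```

```bash
python3 - <<'E'
from h import *
s=bot.get_state();print(s["position"].round(4),s["contact_force"],s["ft_torque"],s["qpos"].round(2))
f=bot.grab_frame("wrist");save(f,"w3")
Rm=R.from_quat(s["tool_rot"]).as_matrix();p=s["position"][:2]
c=np.array([.583,-.002]);v=p-c;a0=np.degrees(np.arctan2(v[1],v[0]));print(np.linalg.norm(v),a0,np.degrees(np.arctan2(Rm[1,1],Rm[0,1])))
for k in range(0,12):
    th=np.radians(a0-5*k);q=c+.030*np.array([np.cos(th),np.sin(th)]);d=np.r_[q-p,0]
    print(k*5,round(5*k/360,3),(Rm.T@d/.3).round(3)[1:])
E
```

```text
[ 0.5542 -0.0064  0.1177] [-0.14874504 -2.20329438 12.21937762] [-0.51789863  0.15624752 -0.05600851] [-0.54  0.48  0.57  1.99 -0.36  0.77  0.16]
0.02916624521354554 -171.33349715209815 -4.417152580692239
0 0.0 [-0.003  0.001]
5 0.014 [-0.004 -0.008]
10 0.028 [-0.005 -0.017]
15 0.042 [-0.005 -0.025]
20 0.056 [-0.005 -0.034]
25 0.069 [-0.003 -0.043]
30 0.083 [-0.001 -0.051]
35 0.097 [ 0.002 -0.059]
40 0.111 [ 0.006 -0.067]
45 0.125 [ 0.01  -0.075]
50 0.139 [ 0.015 -0.082]
55 0.153 [ 0.02  -0.089]
```

View pics/w3.png

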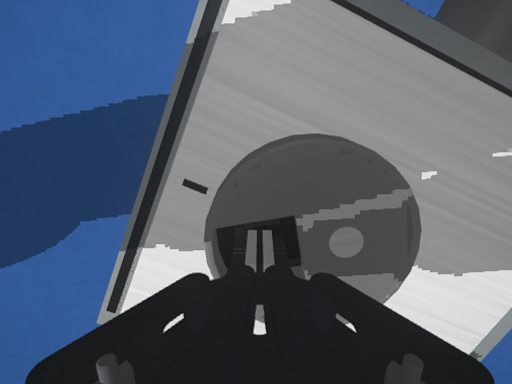

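The latch is following the tool, and the stroke at (195,186) is about 30° farther clockwise. I carry on to the stop.

carry_out:
  moves:
    - {"linear":[0,-0.004,-0.008],"turn":0.014,"fingers":0}
    - {"linear":[0,-0.005,-0.017],"turn":0.028,"fingers":0}
    - {"linear":[0,-0.005,-0.025],"turn":0.042,"fingers":0}
    - {"linear":[0,-0.005,-0.034],"turn":0.056,"fingers":0}
    - {"linear":[0,-0.003,-0.043],"turn":0.069,"fingers":0}
    - {"linear":[0,-0.001,-0.051],"turn":0.083,"fingers":0}
    - {"linear":[0,0.002,-0.059],"turn":0.097,"fingers":0}
    - {"linear":[0,0.006,-0.067],"turn":0.1,"fingers":0}
    - {"linear":[0,0.006,-0.067],"turn":0.1,"fingers":0}

```text
t: 7.3
position: [0.5573, 0.0116, 0.1176]
tool_rot: [0.642, 0.295, -0.641, 0.298]
contact_force: [-1.3, -6.5, 12.7]
finger_gap: 0.0
```

```bash
python3 - <<'E'
from h import *
s=bot.get_state();print(s["position"].round(4),s["contact_force"],s["ft_torque"],s["qpos"].round(2))
f=bot.grab_frame("wrist");save(f,"w4")
Rm=R.from_quat(s["tool_rot"]).as_matrix();p=s["position"][:2]
c=np.array([.583,-.002]);v=p-c;a0=np.degrees(np.arctan2(v[1],v[0]));print(np.linalg.norm(v),a0,np.degrees(np.arctan2(Rm[1,1],Rm[0,1])))
E
```

```text
[0.5573 0.0116 0.1176] [-1.27998178 -6.49152391 12.65002798] [-1.39341114  0.24916513 -0.08326401] [-0.69  0.54  0.73  1.98 -0.49  0.8  -0.38]
0.0291327414724577 152.08568272859105 -40.37717289282784
```

View pics/w4.png

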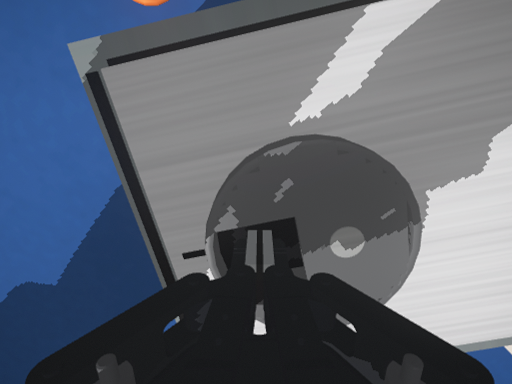

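The slot now points nearly at the stroke at (194,255). I push a little farther, firmly onto the stop.

carry_out:
  moves:
    - {"linear":[0,0,-0.01],"turn":0.01,"fingers":0}
    - {"linear":[0,0.001,-0.018],"turn":0.02,"fingers":0}
    - {"linear":[0,0.002,-0.025],"turn":0.03,"fingers":0}
    - {"linear":[0,0.002,-0.025],"turn":0.03,"fingers":0}

```text
t: 7.75
position: [0.5612, 0.017, 0.1175]
tool_rot: [-0.667, -0.233, 0.667, -0.236]
contact_force: [-5.4, -5.3, 15.7]
finger_gap: 0.001
```

```bash
python3 - <<'E'
from h import *
s=bot.get_state();print(s["position"].round(4),s["contact_force"],s["ft_torque"])
Rm=R.from_quat(s["tool_rot"]).as_matrix();p=s["position"][:2]
c=np.array([.583,-.002]);v=p-c;a0=np.degrees(np.arctan2(v[1],v[0]));print(np.linalg.norm(v),a0,np.degrees(np.arctan2(Rm[1,1],Rm[0,1])))
E
```

```text
[0.5612 0.017  0.1175] [-5.42372996 -5.33920197 15.69639875] [-1.34425933  1.07399664 -0.05132216]
0.028884127599584395 138.9456239667143 -51.25483511756005
```

carry_out:
  moves:
    - {"linear":[0,0.001,-0.008],"turn":0.005,"fingers":0}
    - {"linear":[0,0.002,-0.016],"turn":0.005,"fingers":0}
    - {"linear":[0,0.003,-0.02],"turn":0.005,"fingers":0}
    - {"linear":[0,0.003,-0.02],"turn":0.005,"fingers":0}

```text
t: 8.15
position: [0.5621, 0.0177, 0.117]
tool_rot: [-0.668, -0.223, 0.674, -0.224]
contact_force: [-17.7, -10.6, 26.3]
finger_gap: -0.001
```

```bash
python3 - <<'E'
from h import *
s=bot.get_state();print(s["position"].round(4),s["contact_force"],s["ft_torque"])
f=bot.grab_frame("wrist");save(f,"w5")
E
```

```text
[0.5621 0.0177 0.117 ] [-17.65028785 -10.60237514  26.29395075] [-2.14823895  3.73773962  0.07424392]
```

View pics/w5.png

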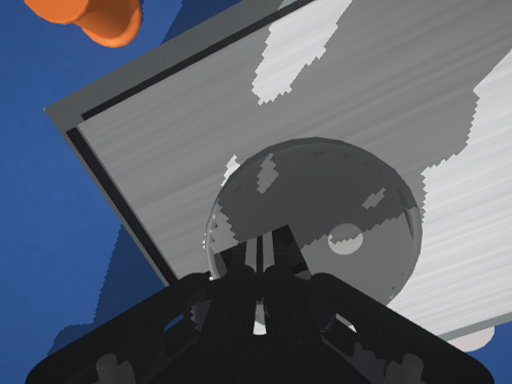

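The tip stalled on the stop: it moved 1 mm of a commanded 6 mm while the lateral force rose to 20 N. I unload sideways and then lift straight out.

carry_out:
  moves:
    - {"linear":[-0.003,-0.003,0.02],"turn":0,"fingers":0}
    - {"linear":[-0.006,-0.003,0.025],"turn":0,"fingers":0}
    - {"linear":[-0.02,-0.003,0.028],"turn":0,"fingers":0}
    - {"linear":[-0.05,-0.003,0.028],"turn":0,"fingers":0}
    - {"linear":[-0.1,-0.003,0.028],"turn":0,"fingers":0}
    - {"linear":[-0.2,-0.003,0.028],"turn":0,"fingers":0}
    - {"linear":[-0.35,-0.003,0.028],"turn":0,"fingers":0}
    - {"linear":[-0.45,-0.003,0.028],"turn":0,"fingers":0}
    - {"linear":[-0.45,-0.003,0.028],"turn":0,"fingers":0}

```text
t: 9.1
position: [0.5617, 0.019, 0.2562]
tool_rot: [0.673, 0.225, -0.667, 0.226]
contact_force: [0.5, -0.2, -0.4]
finger_gap: -0.001
```

```bash
python3 - <<'E'
from h import *
s=bot.get_state();print(s["t"],s["position"].round(4),s["contact_force"])
f=bot.grab_frame("wrist");save(f,"w6")
f=bot.grab_frame("top")
for l in("spool","tub","pin_jar","iron"):
    for d in bot.place_of("top",l)[:1]: print(l,round(d["conf"],2),np.round(d["position"]),px2w(f,d["position"],0).round(3))
E
```

```text
9.1 [0.5617 0.019  0.2562] [ 0.46001033 -0.23827387 -0.36324572]
spool 0.68 [225. 200.] [0.596 0.201 0.   ]
tub 0.77 [358. 252.] [ 0.445 -0.192  0.   ]
pin_jar 0.6 [362. 207.] [ 0.577 -0.207  0.   ]
iron 0.77 [221. 146.] [0.76  0.218 0.   ]
```

View pics/w6.png

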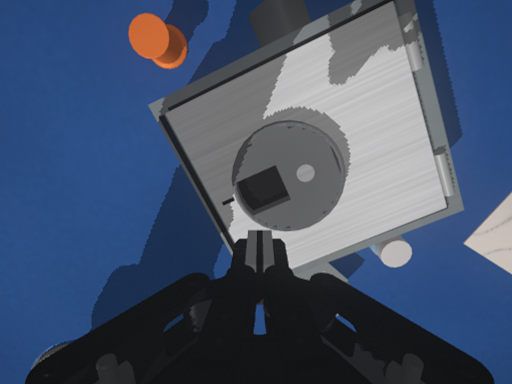

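The slot (263,188) now points from the disc centre (290,176) straight at the stroke (228,201). The cover sits flush with the arm clear, and the bystanders are unmoved within the network noise.

```bash
python3 -c "
from rig import bot
print(bot.job_done())"
```

```text
the job is handed in; nothing more can be done
None
```

The cover looks locked shut and I handed the job in at about 9 s of the 40 s; it reported no verdict.

- **What I did:** I set the closed fingertip in the latch slot and pressed until the cover was seated. The force rose from 6 N to 15 N with almost no further travel. I then swept the latch clockwise until it stalled on its stop, at about 20 N lateral and 26 N vertical. Then I backed off and lifted straight out.
- **Latch and cover:** With the arm clear and the contact force near zero, the last wrist picture shows the slot in line with the black stroke. The cover appears flush, but I judged that by eye and did not measure its angle.
- **Bystanders:** The networks put the spool, tub, jar and iron within about 7 to 18 mm of their first readings. I put that down to detection noise, since nothing came near them and no contact was felt there.

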